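# Find and release the latched valve key

## Task

One of the four identical white keys on the grey valve unit has been left latched down. Go along the row with the fingertips from the left-hand key to the right-hand key (as the robot sees it), tapping every key lightly without pushing any of them in; then press the latched key all the way down and let go, so that it springs up level with the others. Do not force any key, and leave everything else on the worktop where it is.

Things in the scene. Friction and masses are not known exactly. Their poses are not given: they have to be found in the camera images.
- valve_unit: four-channel valve unit: grey housing 90 (x) x 224 (y) x 50 (z) mm, black top panel, four brass hose barbs standing 20 mm out of its back; fixed. Origin: centre of its underside, on the worktop; x to its back (away from the robot), y along the key row to the robot's left, z up. The keys stand in one row, at y = +72, +24, -24, -72 mm and x = -8 mm in this frame.
- switch_1: one of four identical key switches fixed on the unit's top panel, 1 to 4 from left to right: dark steel frame 40 (x) x 34 (y) x 4 mm round a white key cap 28 (x) x 24 (y) mm. Origin: centre of the frame's underside, 50 mm above the worktop; axes as the unit's. The cap's top is 22 mm above this origin when up, lower by its joint value.
- key_1 (a joint): how far the white cap of switch_1 is pushed in (m): 0 up, 0.005 latched down, 0.013 at its lower stop. Any of the four may be the latched one. A spring lifts it with 1.2 N when up, 3.2 N at the stop. A latched key yields to a further push; it stays latched if pushed to less than 0.008, is freed once pushed to 0.0095 or more (up to 4 N), and then comes up when let go.
- switch_2: one of four identical key switches fixed on the unit's top panel, 1 to 4 from left to right: dark steel frame 40 (x) x 34 (y) x 4 mm round a white key cap 28 (x) x 24 (y) mm. Origin: centre of the frame's underside, 50 mm above the worktop; axes as the unit's. The cap's top is 22 mm above this origin when up, lower by its joint value.
- key_2 (a joint): how far the white cap of switch_2 is pushed in (m): 0 up, 0.005 latched down, 0.013 at its lower stop. Any of the four may be the latched one. A spring lifts it with 1.2 N when up, 3.2 N at the stop. A latched key yields to a further push; it stays latched if pushed to less than 0.008, is freed once pushed to 0.0095 or more (up to 4 N), and then comes up when let go.
- switch_3: one of four identical key switches fixed on the unit's top panel, 1 to 4 from left to right: dark steel frame 40 (x) x 34 (y) x 4 mm round a white key cap 28 (x) x 24 (y) mm. Origin: centre of the frame's underside, 50 mm above the worktop; axes as the unit's. The cap's top is 22 mm above this origin when up, lower by its joint value.
- key_3 (a joint): how far the white cap of switch_3 is pushed in (m): 0 up, 0.005 latched down, 0.013 at its lower stop. Any of the four may be the latched one. A spring lifts it with 1.2 N when up, 3.2 N at the stop. A latched key yields to a further push; it stays latched if pushed to less than 0.008, is freed once pushed to 0.0095 or more (up to 4 N), and then comes up when let go.
- switch_4: one of four identical key switches fixed on the unit's top panel, 1 to 4 from left to right: dark steel frame 40 (x) x 34 (y) x 4 mm round a white key cap 28 (x) x 24 (y) mm. Origin: centre of the frame's underside, 50 mm above the worktop; axes as the unit's. The cap's top is 22 mm above this origin when up, lower by its joint value.
- key_4 (a joint): how far the white cap of switch_4 is pushed in (m): 0 up, 0.005 latched down, 0.013 at its lower stop. Any of the four may be the latched one. A spring lifts it with 1.2 N when up, 3.2 N at the stop. A latched key yields to a further push; it stays latched if pushed to less than 0.008, is freed once pushed to 0.0095 or more (up to 4 N), and then comes up when let go.
- dropper_red: white dropper bottle with a red cap, 32 mm across, 86 mm tall, loose; a bystander. Origin: on its underside, near its middle.
- second_tube: sample tube with an orange cap, 106 mm long, 17 mm thick, lying loose behind the unit; a bystander. Origin: on its underside, near its middle.
- marker_pen: blue marker pen, 138 mm long, 12 mm thick, lying loose; a bystander. Origin: on its underside, near its middle.
- petri_dish: clear petri dish, 90 mm across, 14 mm high, loose; a bystander. Origin: on its underside, near its middle.
- lying_tube: sample tube with an orange cap, 106 mm long, 17 mm thick, lying loose left of the unit; a bystander. Origin: on its underside, near its middle.
Mind the look-alikes: they are no part of the job. What is shaped like the valve_unit but blue is not meant.

How it is judged:
On the way, in this order (a step that is already met when the one before it is completed fails the run):
1. the leftmost key of the row is touched with the fingers (contact force between the fingers and switch_1 above 0.3 N).
2. the second key of the row is touched with the fingers (contact force between the fingers and switch_2 above 0.3 N).
3. the third key of the row is touched with the fingers (contact force between the fingers and switch_3 above 0.3 N).
4. the rightmost key of the row is touched with the fingers (contact force between the fingers and switch_4 above 0.3 N).
5. the latched key has been pressed home and let go: all four keys are up (value of joint each of key_1, key_2, key_3, key_4 below 0.0015 m), for 0.2 s.
At the end, for the whole second after the job is handed in: all four keys are up (each within 1.5 mm of its upper stop), after every key had been touched in turn from left to right while the latched one was still latched; the bystanders are at rest where they were (all of step 5 and linear speed of each of dropper_red, second_tube, marker_pen, petri_dish, lying_tube below 0.02 m/s).
It fails at once if a key that is up is pushed in by more than 6 mm while the latched one is still down ((value of joint key_1 above 0.006 m and value of joint key_2 above 0.004 m) or (value of joint key_1 above 0.006 m and value of joint key_3 above 0.004 m) or (value of joint key_1 above 0.006 m and value of joint key_4 above 0.004 m) or (value of joint key_2 above 0.006 m and value of joint key_1 above 0.004 m) or (value of joint key_2 above 0.006 m and value of joint key_3 above 0.004 m) or (value of joint key_2 above 0.006 m and value of joint key_4 above 0.004 m) or (value of joint key_3 above 0.006 m and value of joint key_1 above 0.004 m) or (value of joint key_3 above 0.006 m and value of joint key_2 above 0.004 m) or (value of joint key_3 above 0.006 m and value of joint key_4 above 0.004 m) or (value of joint key_4 above 0.006 m and value of joint key_1 above 0.004 m) or (value of joint key_4 above 0.006 m and value of joint key_2 above 0.004 m) or (value of joint key_4 above 0.006 m and value of joint key_3 above 0.004 m)).
It fails at once if a key is forced: pressed with more than 40 N (contact force between the fingers and switch_1 above 40 N or contact force between the fingers and switch_2 above 40 N or contact force between the fingers and switch_3 above 40 N or contact force between the fingers and switch_4 above 40 N).
It fails at once if a bystander (bottle, pen, dish or tubes) is moved by more than 15 mm or lifted (distance of any of dropper_red, second_tube, marker_pen, petri_dish, lying_tube from where it was at the start of the episode above 0.015 m).
It also fails if it takes over 48 s, if anything falls off the work surface, if the arm or the gripper's body presses on something with over 40 N, if the wrist force passes 120 N, or if a joint passes its speed limit or range.

## Robot

A 6-joint arm with a two-finger parallel gripper is mounted at the origin on a cart in front of the work surface, level with it; the furniture and walls round the work are solid. World frame = base frame: x ahead of the robot, y to its left, z up, the work surface at z = 0. Lengths are in m, angles in rad, forces in N, time in s.
With the tool pointing down it reaches from about 0.3 to 0.875 m from the base axis. Payload 6.4 kg.
Tool frame: the origin (TCP) lies at the very end of the fingers, on their centre line; the grasp point (between the pads) lies 19 mm behind it; z points along the fingers, y is the direction in which the jaws open and shut (so a half turn about z gives the same grasp; the last joint's range is limited). The gripper opens to 85 mm and grips with 20 to 120 N. Pads are 22 mm wide; open, the fingers measure 114 mm over their backs; the gripper's body (76 mm by 85 mm) begins 54 mm behind the grasp point. The pads swing forward as they close: fully open they stand 13 mm farther back than shut.
Start: joints at [1.01, 0.181, 1.607, -0, 1.354, -0.206], TCP at [0.2, 0.539, 0.194] pointing down, gripper open.
Joint ranges: [-2.99, 2.99], [-0.89, 2.07], [0.3, 2.58], [-1.14, 4.28], [0, 2.63], [-3.12, 3.12]. Speed limits (rad/s): [2.57, 2.57, 3.01, 3.14, 3.14, 3.14].

## Interface

Orientations are given as a unit quaternion [w, x, y, z].
In Python, from bench import * gives the robot as it stands.
- The arm moves only by the tool arm_command, never from a script. Its argument "motion" is text: rows parted by semicolons, each of 7 numbers parted by spaces: the shift along the tool's x, y, z in units of 0.2 m (1.0 is 0.2 m), then the turn, a rotation vector about the tool's x, y, z in units of 60 degrees (1.0 is 60 degrees), then the opening, from 0 (shut) to 1 (fully open). In form: tx ty tz ax ay az grip; .... A call has 1 to 10 rows; each row shifts and turns the pose as measured when the row begins, along the tool's axes as they then stand; what a row does not reach is not made up. A row lasts 1/12 s, in which the tool goes at most 41.7 mm and 7.16 degrees, less where a joint would pass 70% of its speed; a pose out of reach is approached as far as the arm can. A call with a number of a shift or a turn outside -1 to 1 is refused whole. A call with a gripper value outside its range is refused whole. The fingers move at their own pace and stop on an object; the grip force is fixed at half the most. Time passes only in rows, so rows that do not move let the fingers close. It gives the time, the measured TCP pose, the force and the opening at its end, in the units of the state.
- get_obs(): the state, without advancing time (a new reading comes with each control period).
- camera(name): name is "scene" or "top"; returns a dict with "img" (400x640x3 uint8, red, green, blue), "intrinsics" (3x3 intrinsics, pixels), "pose" (4x4, takes a point from camera to world coordinates). Camera axes: x right, y down, z forward; pixel columns grow to the right and rows downward; lengths in m; the calibration is good to about 2 mm. A picture is of the moment at which its call begins. There is no depth.
- hand_in(): hands the job in, once; it reports no verdict.
Trained networks look in the newest picture that a camera, given by its name, has taken for a name from the list of things; names that differ only in an ending like _2 or _b are one class to them, and where a whole thing is asked for, a point or a joint stands for the part that bears it (a point fixed in the world has none). Each returns a list of dicts, best first, with "conf" (0 to 1); they miss things now and then, are a little off and sometimes report something else, mostly with a low value. They report only what shows in the picture. A call takes as long as a camera call. They do not tell look-alikes from the thing itself.
- search_frame(camera, target): "box" ([left, top, right, bottom] in pixels, round what is visible of it).
The state is a dict: "time_s": time; "q": joint angles; "dq": joint speeds; "joint_efforts": joint torques, N m; "eef_pos": TCP position; "eef_rot": TCP orientation; "wrist_force": force on the tool from outside, world axes, zero at the start; "torque": the same for the moment, N m; "opening": opening from 0.0 (shut) to 1.0 (fully open).
Only numpy, scipy, OpenCV 4.12 (cv2) and the standard library are available. Lean on these libraries where they do the work, as an engineer would, in place of code of your own. Each camera call takes 0.05 s, during which the arm holds its last target.

## Working session

There is one attempt and no reset: what is moved stays moved. The work goes in short steps, Python scripts to look and compute and a tool call to move; the robot and the scene stay as the last step left them, time stands still between calls to the robot, and variables do not carry over. Pictures are saved under pics/ and viewed, and the job is handed in when it is done.

Besides the shell and the picture viewer there is one more tool, called after "Request:" as name(argument=value, ...) on one line, values as JSON. arm_command: Moves the arm, as the interface text tells. Shifts and turns lie within -1 to 1; 1 stands for 0.2 m of shift or 60 degrees of turn. Its arguments: {"type":"object","properties":{"motion":{"type":"string"}},"required":["motion"]}

```bash
ls; mkdir -p pics; python3 - <<'E'
from bench import *
import cv2
for n in ("scene","top"):
    c=camera(n); cv2.imwrite(f"pics/{n}0.png",c["img"][:,:,::-1]); print(n,c["intrinsics"].round(1).tolist(),c["pose"].round(4).tolist())
    for t in ("valve_unit","switch_1"):
        for d in search_frame(n,t): print(t,d)
print(get_obs())
E
```

```text
pics
scene [[457.9, 0.0, 325.5], [0.0, 457.9, 194.3], [0.0, 0.0, 1.0]] [[0.5938, -0.56, 0.5778, -0.1249], [-0.8043, -0.4321, 0.4078, -0.4637], [0.0213, -0.7069, -0.707, 0.8305], [0.0, 0.0, 0.0, 1.0]]
valve_unit {'box': [298.7, 155.9, 394.6, 226.1], 'conf': 0.86}
valve_unit {'box': [319.4, 260.5, 432.6, 370.4], 'conf': 0.57}
valve_unit {'box': [360.6, 187.6, 378.4, 205.5], 'conf': 0.24}
switch_1 {'box': [332.2, 273.5, 355.9, 298.2], 'conf': 0.88}
switch_1 {'box': [349.4, 287.6, 372.9, 314.7], 'conf': 0.82}
switch_1 {'box': [312.1, 164.3, 328.9, 178.2], 'conf': 0.78}
switch_1 {'box': [363.3, 188.2, 378.8, 206.8], 'conf': 0.75}
switch_1 {'box': [344.5, 179.0, 364.0, 197.5], 'conf': 0.71}
switch_1 {'box': [367.9, 301.9, 399.0, 326.8], 'conf': 0.71}
switch_1 {'box': [390.5, 317.3, 415.3, 346.4], 'conf': 0.68}
switch_1 {'box': [329.6, 171.4, 345.7, 186.7], 'conf': 0.46}
top [[423.0, 0.0, 322.0], [0.0, 423.0, 202.2], [0.0, 0.0, 1.0]] [[0.0048, -0.9903, 0.1386, 0.3488], [-1.0, -0.0046, 0.0015, -0.003], [-0.0009, -0.1386, -0.9904, 1.2062], [0.0, 0.0, 0.0, 1.0]]
valve_unit {'box': [377.6, 245.
[... 575 characters left out ...]
 0.47}
{'time_s': 0.3, 'q': array([ 1.00972108e+00,  1.81067897e-01,  1.60735614e+00, -8.04982011e-06,
        1.35380695e+00, -2.06293574e-01]), 'dq': array([-9.77052671e-04, -2.94099936e-03, -2.59399162e-03, -1.67707971e-03,
        1.05278902e-03, -6.10311017e-05]), 'joint_efforts': array([ 9.76066622e-05, -4.44336283e+01, -3.51058745e+01, -4.86004519e-04,
        5.65115290e-03, -3.21582343e-05]), 'eef_pos': array([0.19961397, 0.53901281, 0.19356539]), 'eef_rot': array([-1.15832915e-04,  1.76461096e-01,  9.84307564e-01, -2.97433594e-04]), 'wrist_force': array([ 0.44902944, -0.11759693,  0.27642414]), 'torque': array([-0.05414693, -0.01712518,  0.05726189]), 'opening': 0.9993985924498507}
```

View pics/scene0.png

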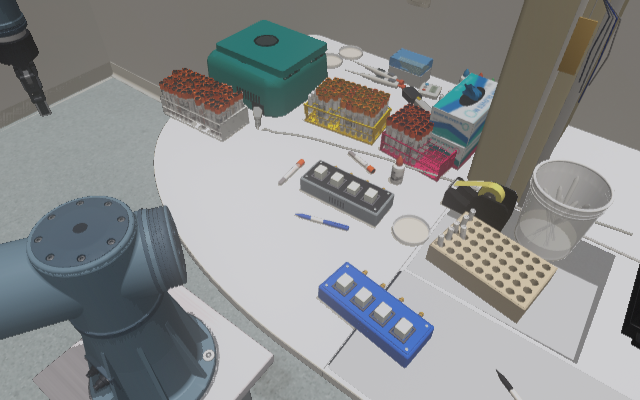

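View pics/top0.png

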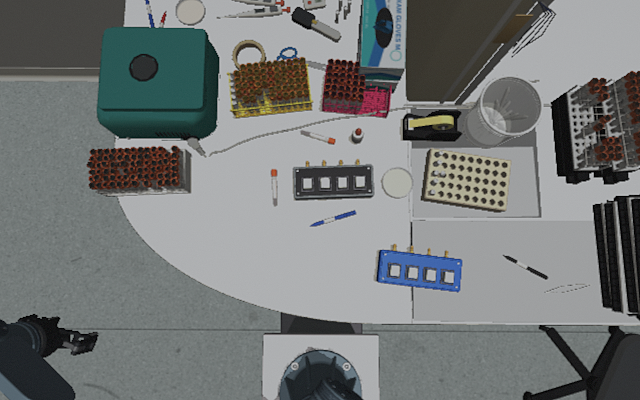

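```bash
python3 - <<'E'
import cv2,numpy as np
a=cv2.imread('pics/scene0.png');b=cv2.imread('pics/top0.png')
A=cv2.resize(a[255:375,290:440],None,fx=4,fy=4,interpolation=cv2.INTER_CUBIC)
B=cv2.resize(b[235:305,365:475],None,fx=7,fy=7,interpolation=cv2.INTER_CUBIC)
C=cv2.resize(b[150:215,285:385],None,fx=7,fy=7,interpolation=cv2.INTER_CUBIC)
D=cv2.resize(a[150:230,290:400],None,fx=6,fy=6,interpolation=cv2.INTER_CUBIC)
for n,i in zip("ABCD",(A,B,C,D)): cv2.imwrite(f'pics/crop{n}.png',i)
E
```

```text
(no output)
```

Two units could be taken for the target. The grey one is at scene (346,192) and top (333,182); the blue one is at scene (375,312) and top (420,270). The description says grey, so I'll check that one close up.

View pics/cropC.png

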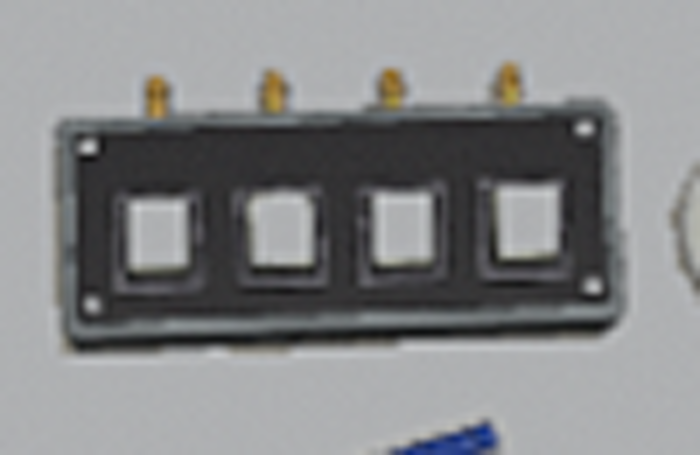

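View pics/cropD.png

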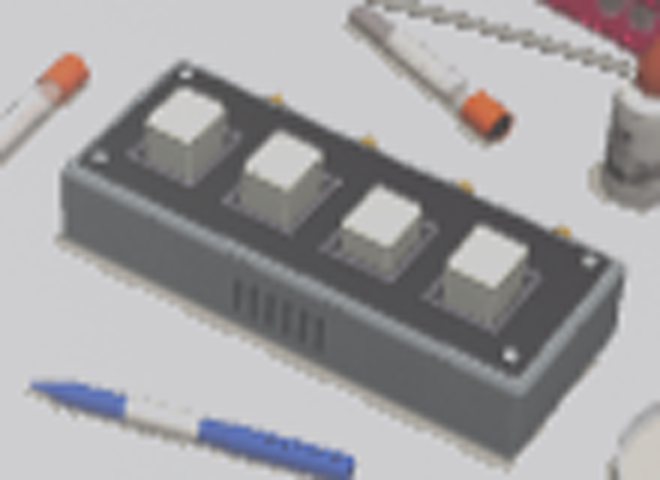

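```bash
cat > h.py <<'E'
from bench import *
import numpy as np, cv2
from scipy.optimize import least_squares
def proj(c,P):
    T=np.linalg.inv(c["pose"]); p=(T[:3,:3]@np.asarray(P,float).T).T+T[:3,3]
    q=(c["intrinsics"]@p.T).T; return q[:,:2]/q[:,2:]
E
python3 - <<'E'
from h import *
t=camera("top"); s=camera("scene")
cc=np.array([[45,112,50],[45,-112,50],[-45,-112,50],[-45,112,50]])/1000
caps=np.array([[-8,y,72] for y in(72,24,-24,-72)])/1000
tc=np.array([[60,120],[610,103],[620,310],[68,335]]); tk=np.array([[158,232],[281,229],[404,226],[528,219]])
sc=np.array([[183,62],[625,265],[517,388],[63,168]]); sk=np.array([[186,117],[285,160],[383,214],[488,257]])
f7=lambda p:(p+.5)/7-.5+[285,150]; f6=lambda p:(p+.5)/6-.5+[290,150]
def W(v,P):
    c,q=np.cos(v[2]),np.sin(v[2]); return P@np.array([[c,q,0],[-q,c,0],[0,0,1]])+[v[0],v[1],0]
def fit(use_t,use_s,caph=(72,72,67,72)):
    k=caps.copy(); k[:,2]=np.array(caph)/1000
    P=np.vstack([cc,k])
    def r(v):
        o=[]
        if use_t:o.append(proj(t,W(v,P))-np.vstack([f7(tc),f7(tk)]))
        if use_s:o.append(proj(s,W(v,P))-np.vstack([f6(sc),f6(sk)]))
        return np.concatenate(o).ravel()
    x=least_squares(r,[.5,0,0],loss="soft_l1")
    return x.x,r(x.x).reshape(-1,2).round(1)
for a in ((1,0),(0,1),(1,1)):
    v,r=fit(*a); print(v.round(4),np.degrees(v[2]).round(2)); print(r.tolist())
print(W(v,caps).round(4))
for t_ in ("dropper_red","second_tube","marker_pen","petri_dish","lying_tube"):
    print(t_,[ (np.round(d['box']),d['conf']) for d in search_frame("top",t_)][:2])
E
```

```text
[ 0.5716 -0.0319  0.0435] 2.49
[[-0.7, -0.5], [0.8, -1.2], [1.2, 1.1], [-0.9, 0.6], [-0.0, 0.1], [0.0, -0.1], [-0.1, -0.0], [-0.1, -0.0]]
[ 0.5703 -0.0351  0.0316] 1.81
[[-0.4, -1.9], [1.4, -0.4], [0.8, 1.4], [-1.1, -0.6], [0.1, -0.4], [-0.3, 0.1], [-0.1, 0.6], [-0.2, 0.2]]
[ 0.5713 -0.0333  0.0371] 2.13
[[-0.1, -0.7], [1.5, -0.8], [1.6, 1.4], [-0.5, 0.5], [0.5, 0.1], [0.5, -0.1], [0.5, 0.1], [0.4, 0.2], [-0.9, -2.3], [1.1, -1.1], [0.6, 0.7], [-1.4, -1.0], [-0.3, -0.8], [-0.6, -0.3], [-0.4, 0.1], [-0.5, -0.4]]
[[ 0.5607  0.0383  0.072 ]
 [ 0.5624 -0.0096  0.072 ]
 [ 0.5642 -0.0576  0.072 ]
 [ 0.566  -0.1056  0.072 ]]
dropper_red [(array([351., 128., 367., 141.]), 0.65)]
second_tube [(array([300., 131., 336., 144.]), 0.75)]
marker_pen [(array([313., 209., 354., 228.]), 0.48)]
petri_dish [(array([383., 167., 414., 197.]), 0.87)]
lying_tube [(array([271., 171., 278., 208.]), 0.56)]
```

The close crop confirms grey housing, black panel and four white caps. Key 3, at scene (354,186), looks lower than the others. Both cameras agree on the unit to within about 3 mm: centre (0.571, -0.033), yaw about 2°. Next I shut the gripper and line the tool up with the row.

Request:
arm_command(motion="0 0 0 0 0 -0.1 0; 0 0 0 0 0 -0.1 0; 0 0 0 0 0 -0.1 0; 0 0 0 0 0 -0.08 0; 0 0 0 0 0 0 0")

```text
time_s: 1.07
eef_pos: [0.1998, 0.5393, 0.1941]
eef_rot: [0.0, -0.031, 1.0, 0.0]
wrist_force: [-0.5, -0.5, 1.4]
opening: 0.302
```

```bash
cat >> h.py <<'E'
from scipy.spatial.transform import Rotation
KEYS=np.array([[.5607,.0383],[.5624,-.0096],[.5642,-.0576],[.566,-.1056]])
def state(goal=None):
    o=get_obs(); w=o["eef_rot"]; R=Rotation.from_quat([w[1],w[2],w[3],w[0]])
    M=R.as_matrix(); print("t",round(o["time_s"],2),"pos",o["eef_pos"].round(4),"F",o["wrist_force"].round(2),"open",round(o["opening"],3))
    print("x",M[:,0].round(3),"y",M[:,1].round(3),"z",M[:,2].round(3))
    if goal is not None: print("shift units",(M.T@(np.array(goal)-o["eef_pos"])/.2).round(4))
E
python3 -c "
from h import *
state([.5607,.0383,.12])"
```

```text
t 1.07 pos [0.1998 0.5393 0.1941] F [-0.51 -0.51  1.38] open 0.302
x [-0.998 -0.061 -0.   ] y [-0.061  0.998  0.   ] z [ 0.  0. -1.]
shift units [-1.6479 -2.6106  0.3699]
```

Request:
arm_command(motion="-0.08 -0.14 0 0 0 0 0; -0.1 -0.16 0 0 0 0 0; -0.1 -0.16 0 0 0 0 0; -0.1 -0.16 0 0 0 0 0; -0.1 -0.16 0 0 0 0 0; -0.1 -0.16 0 0 0 0 0; -0.1 -0.16 0 0 0 0 0; -0.1 -0.16 0 0 0 0 0; -0.1 -0.16 0 0 0 0 0; -0.1 -0.16 0 0 0 0 0")

```text
time_s: 1.9
eef_pos: [0.4157, 0.2274, 0.1946]
eef_rot: [0.002, -0.023, 1.0, 0.003]
wrist_force: [-0.6, 1.4, -0.0]
opening: 0.002
```

```bash
python3 -c "
from h import *
state([.5607,.0383,.12])"
```

```text
t 1.9 pos [0.4157 0.2274 0.1946] F [-0.6   1.35 -0.03] open 0.002
x [-0.999 -0.046 -0.004] y [-0.046  0.999  0.005] z [ 0.004  0.005 -1.   ]
shift units [-0.6795 -0.9796  0.3707]
```

Request:
arm_command(motion="-0.11 -0.15 0 0 0 0 0; -0.11 -0.15 0 0 0 0 0; -0.11 -0.15 0 0 0 0 0; -0.11 -0.15 0 0 0 0 0; -0.11 -0.15 0 0 0 0 0; -0.1 -0.12 0 0 0 0 0; 0 0 0 0 0 0 0; 0 0 0 0 0 0 0")

```text
time_s: 2.57
eef_pos: [0.5616, 0.0405, 0.196]
eef_rot: [0.005, -0.006, 1.0, 0.002]
wrist_force: [-0.4, 0.6, -0.7]
opening: 0.001
```

```bash
python3 -c "
from h import *
state([.5607,.0383,.1])"
```

```text
t 2.57 pos [0.5616 0.0405 0.196 ] F [-0.36  0.6  -0.73] open 0.001
x [-1.    -0.012 -0.01 ] y [-0.012  1.     0.004] z [ 0.01   0.004 -1.   ]
shift units [ 0.0093 -0.0128  0.4799]
```

Request:
arm_command(motion="0 -0.005 0.1 0 0 0 0; 0 -0.005 0.12 0 0 0 0; 0 0 0.12 0 0 0 0; 0 0 0.12 0 0 0 0; 0 0 0.05 0 0 0 0; 0 0 0 0 0 0 0; 0 0 0 0 0 0 0; 0 0 0 0 0 0 0")

```text
time_s: 3.23
eef_pos: [0.5616, 0.0443, 0.094]
eef_rot: [0.007, -0.002, 1.0, 0.002]
wrist_force: [0.5, 0.3, 0.8]
opening: -0.003
```

```bash
python3 -c "
from h import *
state([.5607,.0383,.085])
for n in ('scene','top'):
    c=camera(n); print(n,proj(c,[[*k,.072] for k in KEYS]).round(1).tolist()); cv2.imwrite(f'pics/{n}1.png',c['img'][:,:,::-1])
    i=c['img'][:,:,::-1]; b=i[110:230,280:410] if n=='scene' else i[130:230,270:400]
    cv2.imwrite(f'pics/{n}1c.png',cv2.resize(b,None,fx=5,fy=5,interpolation=cv2.INTER_CUBIC))
"
```

```text
t 3.23 pos [0.5616 0.0443 0.094 ] F [0.46 0.32 0.79] open -0.003
x [-1.    -0.004 -0.014] y [-0.004  1.     0.005] z [ 0.014  0.005 -1.   ]
shift units [ 0.0051 -0.0302  0.045 ]
scene [[320.3, 168.3], [336.4, 175.9], [353.1, 183.8], [370.4, 192.0]]
top [[307.6, 182.8], [325.2, 182.2], [342.8, 181.7], [360.4, 181.1]]
```

View pics/scene1c.png

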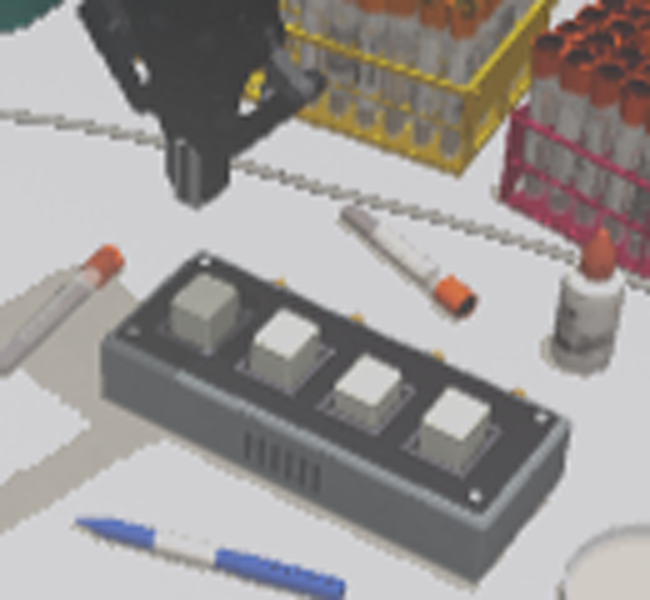

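View pics/top1c.png

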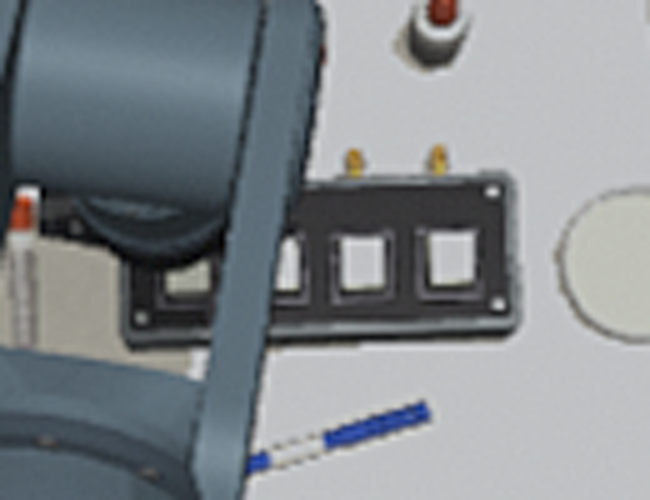

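Request:
arm_command(motion="0.005 -0.03 0 0 0 0 0; 0 0 0 0 0 0 0; 0 0 0.04 0 0 0 0; 0 0 0 0 0 0 0; 0 0 0 0 0 0 0; 0 0 0 0 0 0 0")

```text
time_s: 3.83
eef_pos: [0.5645, 0.0366, 0.0901]
eef_rot: [0.011, -0.002, 1.0, 0.002]
wrist_force: [-0.2, -0.1, 0.4]
opening: 0.001
```

```bash
python3 -c "
from h import *
state([.5607,.0383,.070])"
```

```text
t 3.83 pos [0.5645 0.0366 0.0901] F [-0.25 -0.14  0.37] open 0.001
x [-1.    -0.003 -0.023] y [-0.004  1.     0.003] z [ 0.023  0.003 -1.   ]
shift units [0.0211 0.0083 0.1003]
```

Request:
arm_command(motion="0.01 0.004 0 0 0.022 0 0; 0 0 0 0 0 0 0; 0 0 0 0 0 0 0")

```text
time_s: 4.08
eef_pos: [0.5623, 0.0374, 0.0899]
eef_rot: [-0.0, -0.002, 1.0, 0.002]
wrist_force: [0.3, -0.2, 0.6]
opening: -0.003
```

```bash
python3 -c "
from h import *
state([.5607,.0383,.070])"
```

```text
t 4.08 pos [0.5623 0.0374 0.0899] F [ 0.31 -0.16  0.56] open -0.003
x [-1.    -0.003  0.001] y [-0.003  1.     0.003] z [-0.001  0.003 -1.   ]
shift units [0.0077 0.0043 0.0994]
```

Request:
arm_command(motion="0 0 0 0 0 0 0; 0 0 0 0 0 0 0; 0 0 0 0 0 0 0")

```text
time_s: 4.33
eef_pos: [0.5623, 0.0374, 0.0897]
eef_rot: [-0.0, -0.002, 1.0, 0.002]
wrist_force: [-0.7, -0.9, -0.1]
opening: -0.003
```

```bash
python3 -c "
from h import *
state([.5607,.0383,.070])"
```

```text
t 4.33 pos [0.5623 0.0374 0.0897] F [-0.74 -0.95 -0.14] open -0.003
x [-1.    -0.003  0.   ] y [-0.003  1.     0.003] z [-0.     0.003 -1.   ]
shift units [0.0078 0.004  0.0986]
```

Request:
arm_command(motion="0.005 0.003 0.04 0 0 0 0; 0 0 0.04 0 0 0 0; 0 0 0 0 0 0 0; 0 0 0 0 0 0 0")

```text
time_s: 4.67
eef_pos: [0.5609, 0.0382, 0.0719]
eef_rot: [0.0, -0.002, 1.0, 0.002]
wrist_force: [0.1, 0.7, -0.1]
opening: -0.0
```

```bash
python3 -c "
from h import *
state([.5607,.0383,.070])"
```

```text
t 4.67 pos [0.5609 0.0382 0.0719] F [ 0.1   0.67 -0.11] open -0.0
x [-1.    -0.003 -0.   ] y [-0.003  1.     0.003] z [ 0.     0.003 -1.   ]
shift units [0.0008 0.0005 0.0093]
```

Request:
arm_command(motion="0 0 0.01 0 0 0 0; 0 0 0 0 0 0 0; 0 0 0 0 0 0 0")

```text
time_s: 4.92
eef_pos: [0.5603, 0.0383, 0.0689]
eef_rot: [-0.001, -0.002, 1.0, 0.002]
wrist_force: [0.1, 1.1, -0.3]
opening: 0.001
```

```bash
python3 -c "
from h import *
for i in range(6):
    state([.5607,.0383,.070]); 
    c=camera('scene')
cv2.imwrite('pics/s2c.png',cv2.resize(c['img'][130:220,290:390,::-1],None,fx=6,fy=6,interpolation=cv2.INTER_CUBIC))
" | grep t
```

```text
t 4.92 pos [0.5603 0.0383 0.0689] F [ 0.05  1.13 -0.29] open 0.001
shift units [-0.0019  0.     -0.0053]
t 4.97 pos [0.5603 0.0383 0.0689] F [ 0.53 -0.61 -0.02] open 0.003
shift units [-0.0021  0.0001 -0.0053]
t 5.02 pos [0.5604 0.0383 0.0691] F [0.4  0.45 0.96] open 0.001
shift units [-0.0015  0.     -0.0045]
t 5.07 pos [0.5605 0.0383 0.0692] F [-0.27  0.1  -0.74] open -0.002
shift units [-0.0011  0.0002 -0.0042]
t 5.12 pos [0.5605 0.0383 0.0692] F [-0.55  0.33  0.25] open -0.0
shift units [-0.0011  0.0001 -0.0039]
t 5.17 pos [0.5605 0.0383 0.0692] F [-0.17 -0.08  0.08] open 0.001
shift units [-0.0009  0.0001 -0.0039]
```

View pics/s2c.png

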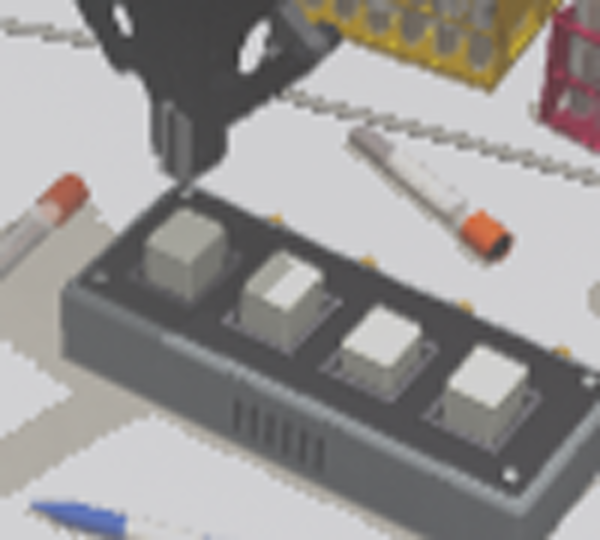

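```bash
python3 -c "
from h import *
c=camera('scene'); i=c['img'][:,:,::-1].copy()
o=get_obs(); p=o['eef_pos']; print(p)
P=[p,p+[0,0,.02],p+[0,0,.04],[*KEYS[0],.072],p+[.02,0,0],p+[0,.02,0]]
q=proj(c,P); print(q.round(1).tolist())
b=cv2.resize(i[110:220,290:390],None,fx=5,fy=5,interpolation=cv2.INTER_CUBIC)
for (u,v),col in zip(q,[(0,0,255),(0,255,0),(255,0,0),(255,0,255),(0,255,255),(255,255,0)]): cv2.circle(b,(int((u-290+.5)*5),int((v-110+.5)*5)),3,col,-1)
cv2.imwrite('pics/s3c.png',b)
"
```

```text
[0.5604805  0.03826067 0.06920443]
[[320.3, 169.1], [320.4, 163.1], [320.5, 156.8], [320.3, 168.3], [325.1, 164.9], [313.9, 165.9]]
```

View pics/s3c.png

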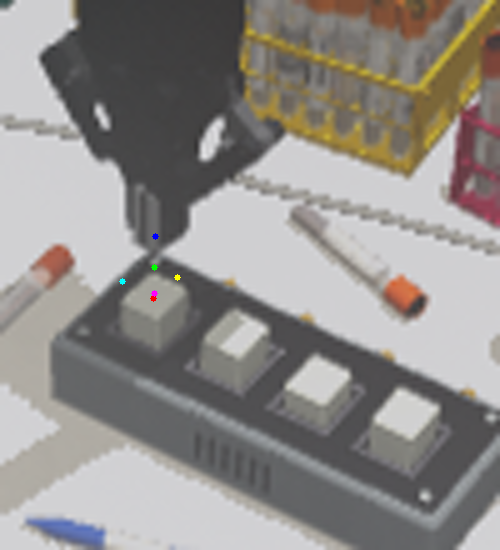

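```bash
python3 -c "
from h import *
for n in ('scene','top'):
    c=camera(n); print(n,proj(c,[[.2,.539,.194],[.2,.539,.234],[.5616,.0443,.094],[0,0,0],[0,0,.1]]).round(1).tolist())
    cv2.imwrite(f'pics/{n}4.png',c['img'][:,:,::-1])
i=cv2.imread('pics/scene0.png'); j=cv2.imread('pics/top0.png')
cv2.imwrite('pics/g0.png',np.hstack([cv2.resize(i[40:140,0:100],None,fx=4,fy=4),cv2.resize(j[290:390,20:120],None,fx=4,fy=4)]))
"
```

```text
scene [[51.1, 122.0], [43.9, 107.3], [318.7, 160.4], [154.7, 365.3], [140.4, 339.2]]
top [[88.8, 324.9], [79.0, 327.6], [305.1, 180.9], [320.7, 391.3], [320.6, 403.6]]
```

View pics/g0.png

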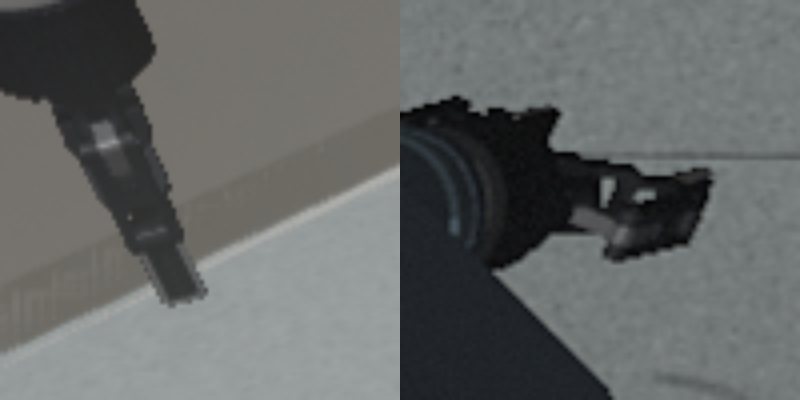

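View pics/scene4.png

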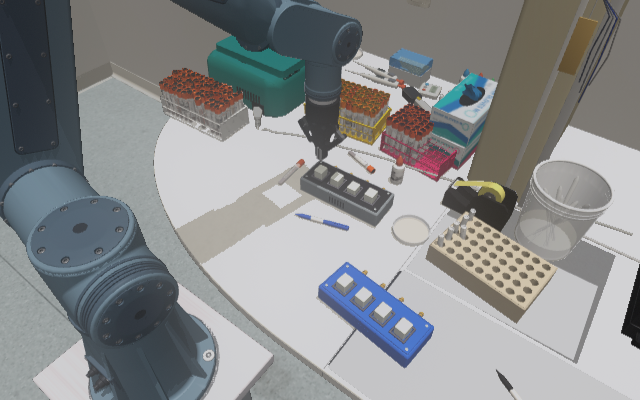

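```bash
python3 -c "
from h import *
R=Rotation.from_quat([.17646,.98431,0,0]).as_matrix(); p=np.array([.1996,.539,.1936])
for n in ('scene','top'):
    c=camera(n)
    for dz in (-.013,-.033,-.053):
        P=[p+R@np.array([sx*.011,sy,dz]) for sy in (-.057,-.043,.043,.057) for sx in (-1,1)]
        print(n,dz,proj(c,P).round(0).tolist())
"
```

```text
scene -0.013 [[59.0, 129.0], [48.0, 132.0], [58.0, 126.0], [47.0, 129.0], [50.0, 107.0], [40.0, 110.0], [49.0, 104.0], [39.0, 107.0]]
scene -0.033 [[56.0, 122.0], [45.0, 125.0], [54.0, 118.0], [43.0, 121.0], [47.0, 99.0], [36.0, 102.0], [46.0, 97.0], [35.0, 99.0]]
scene -0.053 [[52.0, 114.0], [41.0, 117.0], [51.0, 111.0], [39.0, 114.0], [43.0, 92.0], [32.0, 95.0], [42.0, 89.0], [31.0, 92.0]]
top -0.013 [[110.0, 330.0], [106.0, 340.0], [105.0, 328.0], [101.0, 337.0], [71.0, 315.0], [67.0, 324.0], [65.0, 312.0], [61.0, 322.0]]
top -0.033 [[106.0, 332.0], [102.0, 341.0], [100.0, 329.0], [96.0, 339.0], [66.0, 316.0], [61.0, 325.0], [60.0, 313.0], [56.0, 323.0]]
top -0.053 [[101.0, 333.0], [97.0, 343.0], [96.0, 331.0], [91.0, 341.0], [60.0, 317.0], [56.0, 326.0], [54.0, 315.0], [50.0, 324.0]]
```

The picture disagrees with the reported TCP. In both the starting view and now, the visible fingertips are about 40 mm higher along the tool axis than reported: the tip is at (320,160) and the reported point projects to (320,169). The wrist also reads no contact. I'll go down carefully, checking by image and force.

Request:
arm_command(motion="0 0 0.04 0 0 0 0; 0 0 0.04 0 0 0 0; 0 0 0 0 0 0 0; 0 0 0 0 0 0 0")

```text
time_s: 5.8
eef_pos: [0.5603, 0.0383, 0.0513]
eef_rot: [-0.0, -0.002, 1.0, 0.002]
wrist_force: [0.5, -0.2, -0.6]
opening: 0.002
```

```bash
cat >> h.py <<'E'
def look(name,goal,k=4):
    state(goal); F=[]
    for _ in range(k):
        c=camera('scene'); F.append(get_obs()['wrist_force'])
    print("Fmean",np.mean(F,0).round(2))
    i=c['img'][:,:,::-1]
    cv2.imwrite(f'pics/{name}.png',cv2.resize(i[130:220,290:400],None,fx=7,fy=7,interpolation=cv2.INTER_CUBIC))
E
python3 -c "
from h import *
look('s5',[.5607,.0383,.04])"
```

```text
t 5.8 pos [0.5603 0.0383 0.0513] F [ 0.51 -0.18 -0.61] open 0.002
x [-1.    -0.004  0.001] y [-0.004  1.     0.003] z [-0.001  0.003 -1.   ]
shift units [-0.002  -0.0003  0.0564]
Fmean [-0.04 -0.29  0.21]
```

View pics/s5.png

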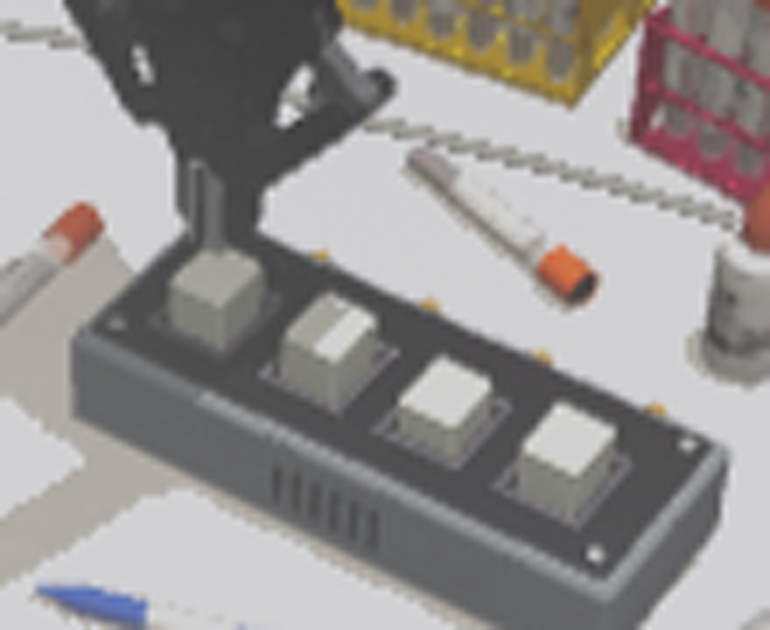

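Request:
arm_command(motion="0 0 0.025 0 0 0 0; 0 0 0.025 0 0 0 0; 0 0 0 0 0 0 0; 0 0 0 0 0 0 0")

```text
time_s: 6.33
eef_pos: [0.5615, 0.0382, 0.0417]
eef_rot: [0.001, -0.002, 1.0, 0.002]
wrist_force: [-1.0, -0.2, 0.0]
opening: -0.001
```

```bash
python3 -c "
from h import *
look('s6',[.5607,.0383,.032])"
```

```text
t 6.33 pos [0.5615 0.0382 0.0417] F [-1.04 -0.24  0.  ] open -0.001
x [-1.    -0.004 -0.002] y [-0.004  1.     0.003] z [ 0.002  0.003 -1.   ]
shift units [0.0039 0.0001 0.0486]
Fmean [ 0.14  0.5  -0.44]
```

View pics/s6.png

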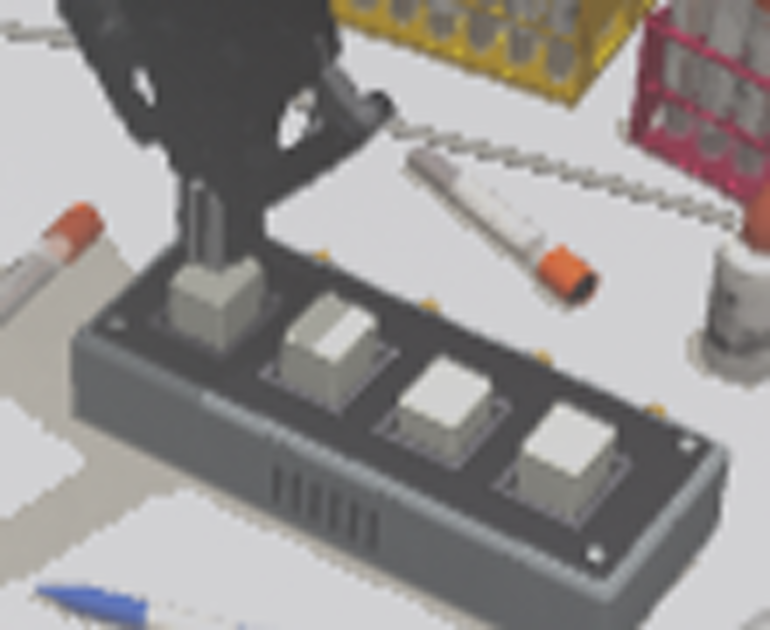

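Request:
arm_command(motion="0 0 0.025 0 0 0 0; 0 0 0 0 0 0 0; 0 0 0 0 0 0 0")

```text
time_s: 6.78
eef_pos: [0.5621, 0.0382, 0.0371]
eef_rot: [0.002, -0.002, 1.0, 0.001]
wrist_force: [0.5, -0.2, 0.4]
opening: -0.002
```

```bash
python3 -c "
from h import *
look('s7',[.5607,.0383,.032],8)"
```

```text
t 6.78 pos [0.5621 0.0382 0.0371] F [ 0.5  -0.16  0.36] open -0.002
x [-1.    -0.004 -0.003] y [-0.004  1.     0.003] z [ 0.003  0.003 -1.   ]
shift units [0.007  0.0005 0.0253]
Fmean [ 0.18 -0.03 -0.32]
```

Request:
arm_command(motion="0 0 0.012 0 0 0 0; 0 0 0 0 0 0 0; 0 0 0 0 0 0 0")

```text
time_s: 7.43
eef_pos: [0.5624, 0.0381, 0.0349]
eef_rot: [0.002, -0.002, 1.0, 0.001]
wrist_force: [-0.1, 0.2, -0.2]
opening: -0.002
```

```bash
python3 -c "
from h import *
look('s8',[.5607,.0383,.032],8)"
```

```text
t 7.43 pos [0.5624 0.0381 0.0349] F [-0.1   0.18 -0.16] open -0.002
x [-1.    -0.004 -0.004] y [-0.004  1.     0.003] z [ 0.004  0.003 -1.   ]
shift units [0.0086 0.0008 0.0143]
Fmean [ 0.14 -0.02  0.12]
```

View pics/s8.png

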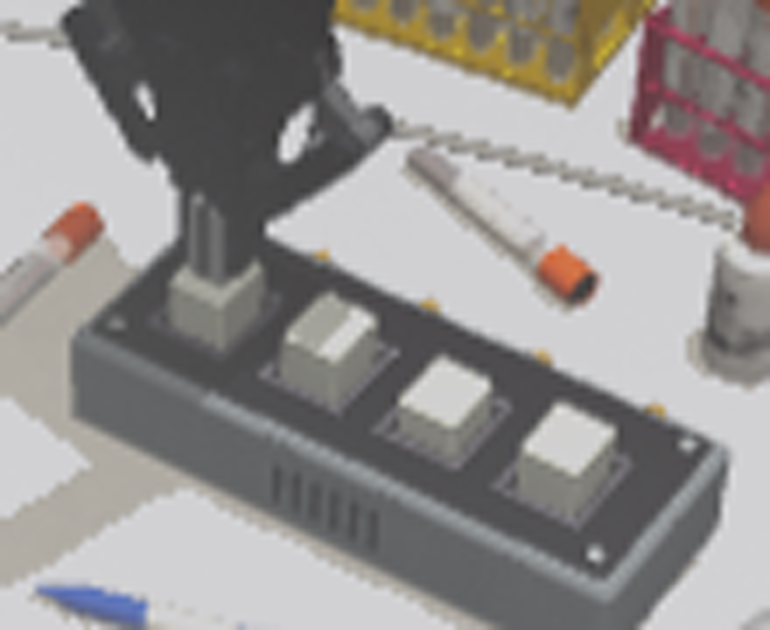

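Request:
arm_command(motion="0.008 0 0.01 0 0 0 0; 0 0 0 0 0 0 0; 0 0 0 0 0 0 0")

```text
time_s: 8.08
eef_pos: [0.5613, 0.0381, 0.0333]
eef_rot: [0.003, -0.002, 1.0, 0.001]
wrist_force: [1.0, -0.1, 1.9]
opening: -0.001
```

```bash
python3 -c "
from h import *
look('s9',[.5607,.0383,.032],8)"
```

```text
t 8.08 pos [0.5613 0.0381 0.0333] F [ 1.03 -0.08  1.87] open -0.001
x [-1.    -0.004 -0.005] y [-0.004  1.     0.003] z [ 0.005  0.003 -1.   ]
shift units [0.0031 0.0012 0.0065]
Fmean [-0.06  0.35  1.06]
```

Request:
arm_command(motion="0 0 0.01 0 0 0 0; 0 0 0 0 0 0 0; 0 0 0 0 0 0 0")

```text
time_s: 8.73
eef_pos: [0.5614, 0.038, 0.0311]
eef_rot: [0.003, -0.002, 1.0, 0.001]
wrist_force: [0.5, 0.5, 1.9]
opening: -0.001
```

```bash
python3 -c "
from h import *
look('s10',[.5607,.0383,.032],8)"
```

```text
t 8.73 pos [0.5614 0.038  0.0311] F [0.5  0.54 1.94] open -0.001
x [-1.    -0.004 -0.005] y [-0.004  1.     0.003] z [ 0.005  0.003 -1.   ]
shift units [ 0.0034  0.0013 -0.0045]
Fmean [-0.24 -0.25  1.58]
```

View pics/s10.png

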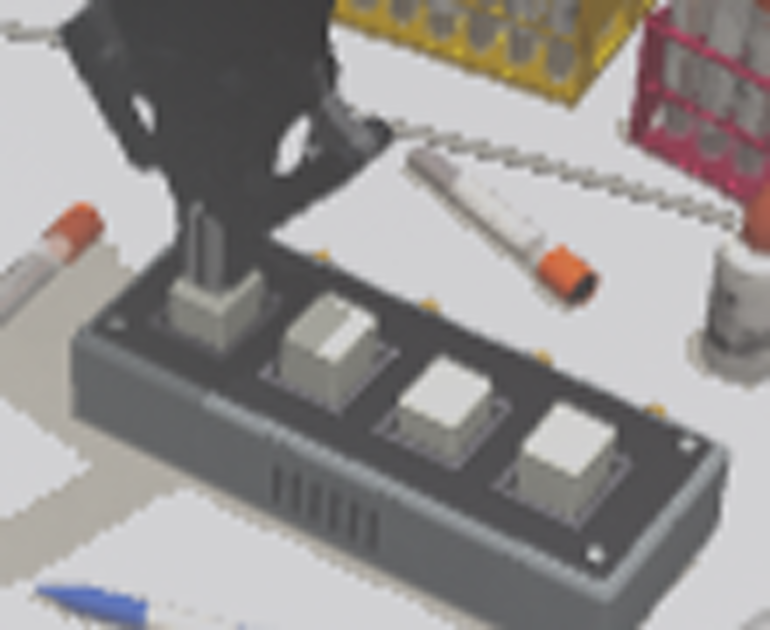

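Contact on key 1: the force rises to 1.1 N and then 1.6 N, so the cap top is at reported z ≈ 0.0335. That puts the real fingertip about 38 mm above the reported TCP. I'll lift and go to key 2.

Request:
arm_command(motion="0 0 -0.05 0 0 0 0; 0 0 -0.05 0 0 0 0; 0 0 0 0 0 0 0; -0.005 -0.08 0 0 0 0 0; -0.005 -0.08 0 0 0 0 0; 0 -0.08 0 0 0 0 0; 0 0 0 0 0 0 0; 0 0 0 0 0 0 0")

```text
time_s: 9.8
eef_pos: [0.5643, -0.0108, 0.0554]
eef_rot: [0.004, -0.003, 1.0, 0.001]
wrist_force: [0.0, -0.3, 0.3]
opening: -0.004
```

```bash
python3 -c "
from h import *
look('s11',[.5624,-.0096,.0345],3)"
```

```text
t 9.8 pos [ 0.5643 -0.0108  0.0554] F [ 0.03 -0.31  0.34] open -0.004
x [-1.    -0.005 -0.008] y [-0.005  1.     0.002] z [ 0.008  0.002 -1.   ]
shift units [0.0104 0.0059 0.1046]
Fmean [-0.37  0.03  0.11]
```

View pics/s11.png

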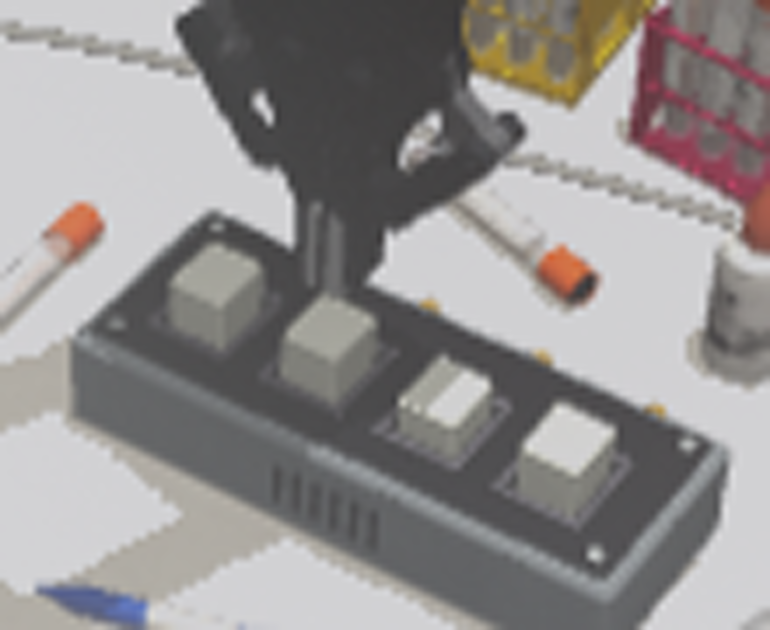

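Request:
arm_command(motion="0.008 0.005 0 0 0.007 0 0; 0 0 0.045 0 0 0 0; 0 0 0.045 0 0 0 0; 0 0 0 0 0 0 0; 0 0 0 0 0 0 0")

```text
time_s: 10.37
eef_pos: [0.5617, -0.0061, 0.0348]
eef_rot: [-0.001, -0.005, 1.0, 0.001]
wrist_force: [0.4, -0.4, -0.9]
opening: -0.002
```

```bash
python3 -c "
from h import *
look('s12',[.5624,-.0096,.0315],6)"
```

```text
t 10.37 pos [ 0.5617 -0.0061  0.0348] F [ 0.41 -0.42 -0.88] open -0.002
x [-1.    -0.01   0.001] y [-0.01   1.     0.003] z [-0.001  0.003 -1.   ]
shift units [-0.0031 -0.0176  0.0163]
Fmean [-0.18  0.26  0.38]
```

Request:
arm_command(motion="0 -0.015 -0.005 0 0 0 0; 0 0 0 0 0 0 0; 0 0 0.018 0 0 0 0; 0 0 0 0 0 0 0; 0 0 0 0 0 0 0")

```text
time_s: 11.08
eef_pos: [0.5636, -0.0105, 0.0344]
eef_rot: [0.002, -0.004, 1.0, 0.001]
wrist_force: [0.5, 0.3, 0.7]
opening: -0.004
```

```bash
python3 -c "
from h import *
look('s13',[.5624,-.0096,.0315],8)"
```

```text
t 11.08 pos [ 0.5636 -0.0105  0.0344] F [0.52 0.34 0.68] open -0.004
x [-1.    -0.009 -0.003] y [-0.009  1.     0.002] z [ 0.003  0.002 -1.   ]
shift units [0.0058 0.0044 0.0144]
Fmean [-0.13 -0.2   1.06]
```

Request:
arm_command(motion="0 0 0.012 0 0 0 0; 0 0 0 0 0 0 0; 0 0 0 0 0 0 0")

```text
time_s: 11.73
eef_pos: [0.5637, -0.0105, 0.0319]
eef_rot: [0.002, -0.005, 1.0, 0.001]
wrist_force: [-0.5, 0.1, 1.9]
opening: 0.001
```

```bash
python3 -c "
from h import *
look('s14',[.5624,-.0096,.0315],8)"
```

```text
t 11.73 pos [ 0.5637 -0.0105  0.0319] F [-0.55  0.06  1.9 ] open 0.001
x [-1.    -0.009 -0.003] y [-0.009  1.     0.002] z [ 0.003  0.002 -1.   ]
shift units [0.0063 0.0045 0.002 ]
Fmean [0.31 0.24 1.91]
```

View pics/s14.png

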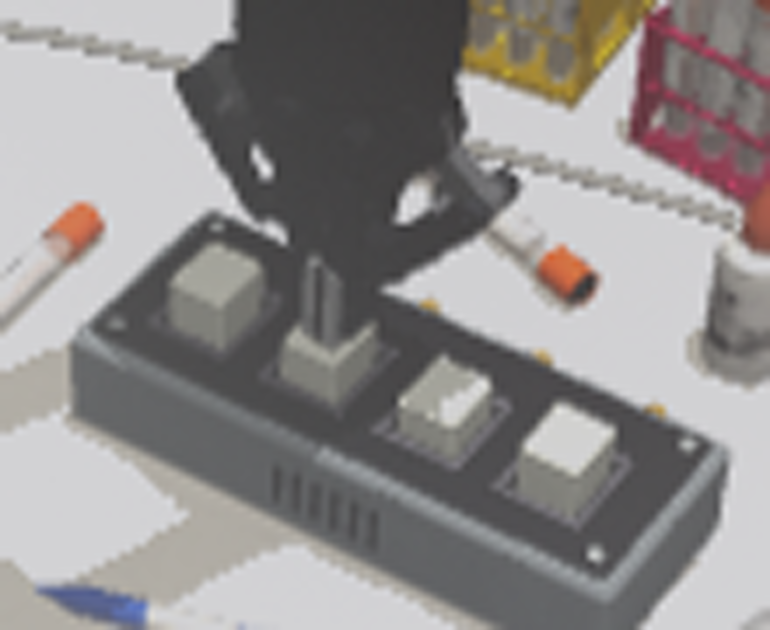

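Request:
arm_command(motion="0 0 -0.05 0 0 0 0; 0 0 -0.05 0 0 0 0; 0 0 0 0 0 0 0; 0 -0.08 0 0 0 0 0; 0 -0.08 0 0 0 0 0; 0 -0.075 0 0 0 0 0; 0 0 0 0 0 0 0; 0 0 0 0 0 0 0")

```text
time_s: 12.8
eef_pos: [0.5649, -0.0583, 0.0563]
eef_rot: [0.003, -0.005, 1.0, 0.001]
wrist_force: [0.1, -0.8, -0.0]
opening: 0.001
```

```bash
python3 -c "
from h import *
look('s15',[.5642,-.0576,.031],2)"
```

```text
t 12.8 pos [ 0.5649 -0.0583  0.0563] F [ 0.12 -0.76 -0.03] open 0.001
x [-1.    -0.011 -0.006] y [-0.011  1.     0.001] z [ 0.006  0.001 -1.   ]
shift units [0.0045 0.0035 0.1267]
Fmean [ 0.15 -0.17  0.62]
```

View pics/s15.png

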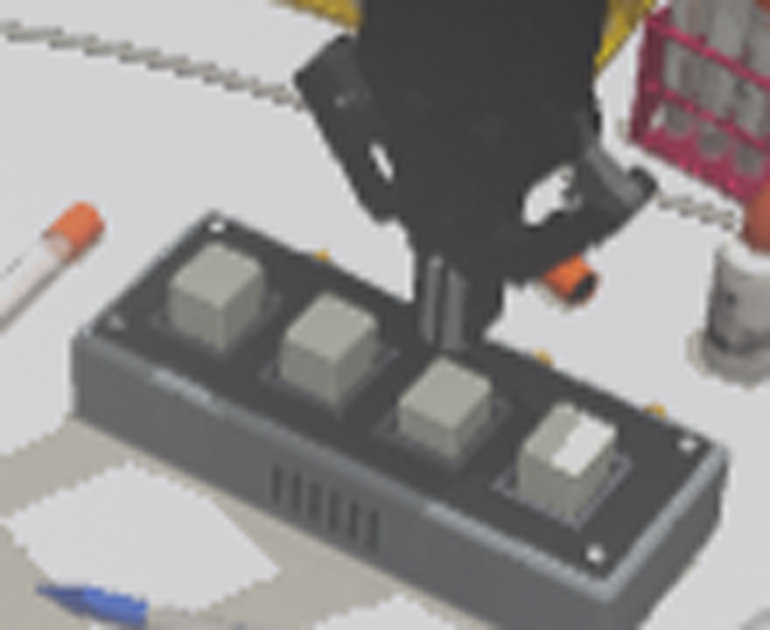

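Request:
arm_command(motion="0 0 0.05 0 0 0 0; 0 0 0.05 0 0 0 0; 0 0 0 0 0 0 0; 0 0 0 0 0 0 0; 0 0 0 0 0 0 0")

```text
time_s: 13.32
eef_pos: [0.5639, -0.0548, 0.033]
eef_rot: [0.002, -0.007, 1.0, 0.001]
wrist_force: [-0.5, 0.2, -0.1]
opening: -0.0
```

```bash
python3 -c "
from h import *
look('s16',[.5642,-.0576,.030],6)"
```

```text
t 13.32 pos [ 0.5639 -0.0548  0.033 ] F [-0.55  0.19 -0.07] open -0.0
x [-1.    -0.015 -0.004] y [-0.015  1.     0.002] z [ 0.004  0.002 -1.   ]
shift units [-0.0011 -0.0142  0.0148]
Fmean [0.32 0.27 0.22]
```

No contact at 0.033, where an up key would already be pressed, so key 3 is the latched one. I'll go down in small steps, staying well above the release depth (reported z about 0.026).

Request:
arm_command(motion="0 -0.012 0 0 0 0 0; 0 0 0.013 0 0 0 0; 0 0 0 0 0 0 0; 0 0 0 0 0 0 0")

```text
time_s: 13.95
eef_pos: [0.5656, -0.0586, 0.0321]
eef_rot: [0.004, -0.007, 1.0, 0.001]
wrist_force: [0.3, -0.2, -0.2]
opening: 0.0
```

```bash
python3 -c "
from h import *
look('s17',[.5642,-.0576,.0285],8)"
```

```text
t 13.95 pos [ 0.5656 -0.0586  0.0321] F [ 0.28 -0.17 -0.25] open 0.0
x [-1.    -0.014 -0.008] y [-0.014  1.     0.001] z [ 0.008  0.001 -1.   ]
shift units [0.0071 0.005  0.018 ]
Fmean [ 0.01  0.08 -0.12]
```

Request:
arm_command(motion="0.004 0 0.012 0 0 0 0; 0 0 0 0 0 0 0; 0 0 0 0 0 0 0")

```text
time_s: 14.6
eef_pos: [0.565, -0.0584, 0.0298]
eef_rot: [0.004, -0.007, 1.0, 0.0]
wrist_force: [0.8, 0.8, 1.2]
opening: 0.003
```

```bash
python3 -c "
from h import *
look('s18',[.5642,-.0576,.0285],8)"
```

```text
t 14.6 pos [ 0.565  -0.0584  0.0298] F [0.85 0.77 1.18] open 0.003
x [-1.    -0.014 -0.008] y [-0.014  1.     0.001] z [ 0.008  0.001 -1.   ]
shift units [0.0042 0.0042 0.0064]
Fmean [0.08 0.17 0.74]
```

Request:
arm_command(motion="0 0 0.006 0 0 0 0; 0 0 0 0 0 0 0; 0 0 0 0 0 0 0")

```text
time_s: 15.25
eef_pos: [0.5651, -0.0585, 0.0288]
eef_rot: [0.004, -0.007, 1.0, 0.0]
wrist_force: [-1.2, 0.3, 2.6]
opening: -0.001
```

```bash
python3 -c "
from h import *
look('s19',[.5642,-.0576,.0285],8)"
```

```text
t 15.25 pos [ 0.5651 -0.0585  0.0288] F [-1.23  0.27  2.56] open -0.001
x [-1.    -0.014 -0.008] y [-0.014  1.     0.001] z [ 0.008  0.001 -1.   ]
shift units [0.0045 0.0044 0.0016]
Fmean [-0.4   0.07  2.1 ]
```

Key 3 touched at 2.1 N, pushed in by only about 1 mm. Next is key 4.

Request:
arm_command(motion="0 0 -0.06 0 0 0 0; 0 0 -0.06 0 0 0 0; 0 0 0 0 0 0 0; 0 -0.08 0 0 0 0 0; 0 -0.08 0 0 0 0 0; 0 -0.075 0 0 0 0 0; 0 0 0 0 0 0 0; 0 0 0 0 0 0 0")

```text
time_s: 16.32
eef_pos: [0.5669, -0.1065, 0.0581]
eef_rot: [0.006, -0.008, 1.0, -0.0]
wrist_force: [-0.5, -0.7, -0.8]
opening: -0.002
```

```bash
python3 -c "
from h import *
look('s20',[.566,-.1056,.035],2)"
```

```text
t 16.32 pos [ 0.5669 -0.1065  0.0581] F [-0.47 -0.67 -0.81] open -0.002
x [-1.    -0.016 -0.012] y [-0.016  1.    -0.   ] z [ 0.012 -0.    -1.   ]
shift units [0.0057 0.0046 0.1153]
Fmean [ 0.25 -0.15  0.1 ]
```

View pics/s20.png

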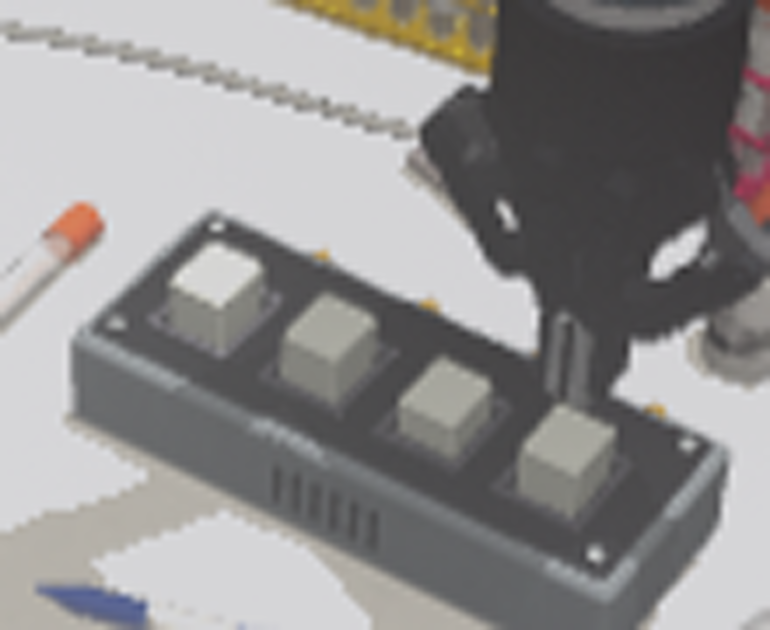

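Request:
arm_command(motion="0 0 0.05 0 0 0 0; 0 0 0.045 0 0.01 0 0; 0 0 0 0 0 0 0; 0 0 0 0 0 0 0; 0 0 0 0 0 0 0")

```text
time_s: 16.83
eef_pos: [0.5661, -0.1027, 0.0358]
eef_rot: [-0.001, -0.01, 1.0, 0.001]
wrist_force: [0.5, -1.2, -0.2]
opening: 0.002
```

```bash
python3 -c "
from h import *
look('s21',[.566,-.1056,.0325],6)"
```

```text
t 16.83 pos [ 0.5661 -0.1027  0.0358] F [ 0.48 -1.24 -0.17] open 0.002
x [-1.    -0.019  0.002] y [-0.019  1.     0.001] z [-0.002  0.001 -1.   ]
shift units [ 0.0008 -0.0145  0.0163]
Fmean [ 0.15 -0.11  0.14]
```

Request:
arm_command(motion="0 -0.01 0 0 0 0 0; 0 0 0.014 0 0 0 0; 0 0 0 0 0 0 0; 0 0 0 0 0 0 0")

```text
time_s: 17.47
eef_pos: [0.5676, -0.1061, 0.0347]
eef_rot: [0.001, -0.009, 1.0, -0.0]
wrist_force: [0.3, -0.9, 0.1]
opening: -0.002
```

```bash
python3 -c "
from h import *
look('s22',[.566,-.1056,.0325],8)"
```

```text
t 17.47 pos [ 0.5676 -0.1061  0.0347] F [ 0.34 -0.88  0.07] open -0.002
x [-1.    -0.018 -0.002] y [-0.018  1.    -0.001] z [ 0.002 -0.    -1.   ]
shift units [0.0079 0.0029 0.0112]
Fmean [ 0.2  -0.4   0.46]
```

Request:
arm_command(motion="0.004 0 0.012 0 0 0 0; 0 0 0 0 0 0 0; 0 0 0 0 0 0 0")

```text
time_s: 18.12
eef_pos: [0.5671, -0.1061, 0.0325]
eef_rot: [0.001, -0.009, 1.0, -0.0]
wrist_force: [0.1, 0.3, 1.9]
opening: 0.0
```

```bash
python3 -c "
from h import *
look('s23',[.566,-.1056,.0325],8)"
```

```text
t 18.12 pos [ 0.5671 -0.1061  0.0325] F [0.08 0.28 1.9 ] open 0.0
x [-1.    -0.019 -0.003] y [-0.019  1.    -0.001] z [ 0.003 -0.001 -1.   ]
shift units [ 0.0054  0.0024 -0.0001]
Fmean [ 0.02 -0.19  1.27]
```

View pics/s23.png

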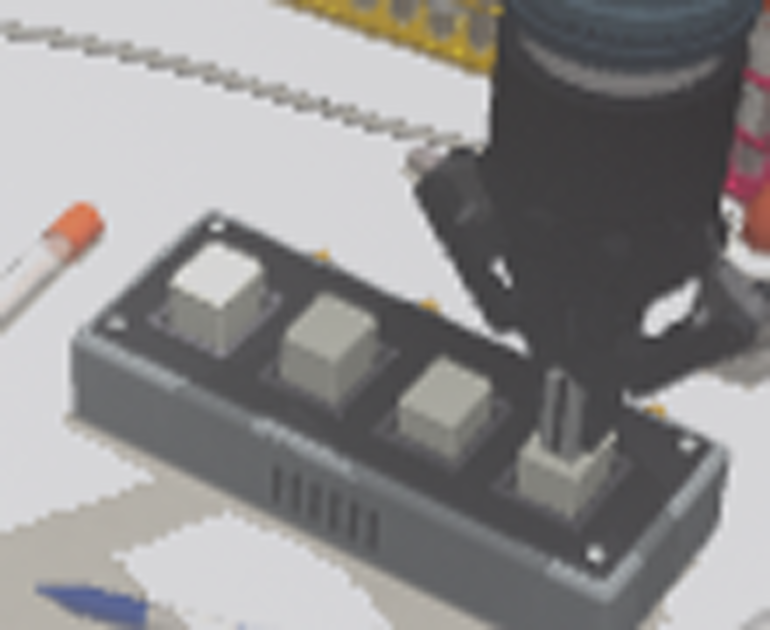

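Key 4 touched at about 1.3 N and key 3 is still latched. Now back to key 3 to press it home.

Request:
arm_command(motion="0 0 -0.05 0 0 0 0; 0 0 -0.05 0 0 0 0; 0 0 0 0 0 0 0; 0.005 0.08 0 0 0 0 0; 0.005 0.08 0 0 0 0 0; 0 0.075 0 0 0 0 0; 0 0 0 0 0 0 0; 0 0 0 0 0 0 0")

```text
time_s: 19.18
eef_pos: [0.5652, -0.0587, 0.057]
eef_rot: [0.003, -0.009, 1.0, -0.001]
wrist_force: [0.7, -0.2, -0.3]
opening: -0.004
```

```bash
python3 -c "
from h import *
look('s24',[.5642,-.0576,.030],2)"
```

```text
t 19.18 pos [ 0.5652 -0.0587  0.057 ] F [ 0.69 -0.2  -0.27] open -0.004
x [-1.    -0.017 -0.006] y [-0.017  1.    -0.002] z [ 0.006 -0.002 -1.   ]
shift units [0.0055 0.0059 0.1351]
Fmean [-0.3   0.39 -0.51]
```

View pics/s24.png

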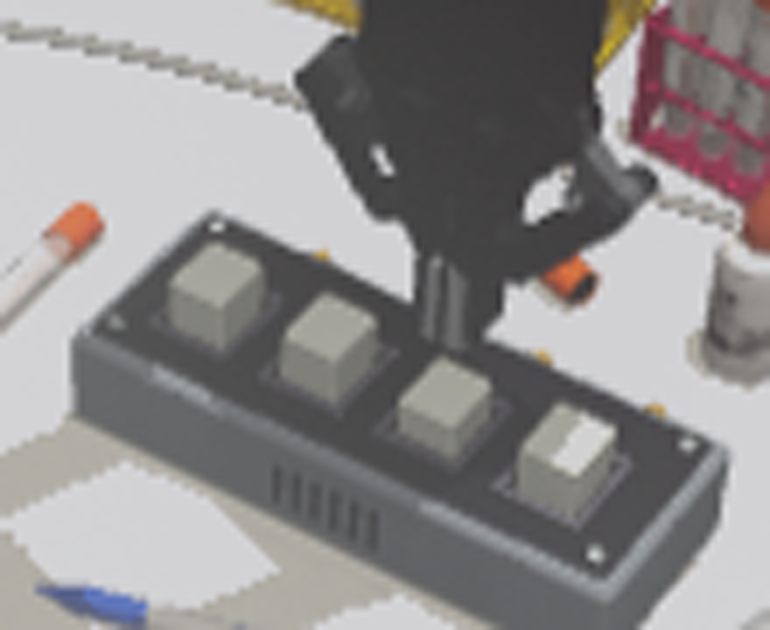

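Request:
arm_command(motion="0 0 0.05 0 0 0 0; 0 0 0.05 0 0 0 0; 0 0 0 0 0 0 0; 0 -0.01 0 0 0 0 0; 0 0 0 0 0 0 0; 0 0 0.015 0 0 0 0; 0 0 0 0 0 0 0; 0 0 0.015 0 0 0 0; 0 0 0 0 0 0 0")

```text
time_s: 20.03
eef_pos: [0.5651, -0.0647, 0.0275]
eef_rot: [0.002, -0.006, 1.0, -0.001]
wrist_force: [-1.6, -0.2, 2.4]
opening: 0.0
```

```bash
python3 -c "
from h import *
look('s25',[.5642,-.0576,.023],3)"
```

```text
t 20.03 pos [ 0.5651 -0.0647  0.0275] F [-1.6  -0.17  2.37] open 0.0
x [-1.    -0.013 -0.005] y [-0.013  1.    -0.002] z [ 0.005 -0.002 -1.   ]
shift units [0.0044 0.0354 0.0224]
Fmean [-1.38  0.01  2.3 ]
```

It drifted 7 mm sideways, so I'll lift slightly, re-centre and press again.

Request:
arm_command(motion="0 0 -0.04 0 0 0 0; 0 0 0 0 0 0 0; 0 0.03 0 0 0 0 0; 0 0 0 0 0 0 0; 0 0 0 0 0 0 0; 0 0 0 0 0 0 0")

```text
time_s: 20.68
eef_pos: [0.5657, -0.0578, 0.0375]
eef_rot: [0.003, -0.007, 1.0, -0.001]
wrist_force: [-0.1, -0.0, -0.2]
opening: -0.001
```

```bash
python3 -c "
from h import *
look('s26',[.5642,-.0576,.023],2)"
```

```text
t 20.68 pos [ 0.5657 -0.0578  0.0375] F [-0.13 -0.02 -0.25] open -0.001
x [-1.    -0.013 -0.007] y [-0.013  1.    -0.003] z [ 0.007 -0.003 -1.   ]
shift units [0.0082 0.0013 0.0724]
Fmean [ 0.04 -0.19  0.05]
```

Request:
arm_command(motion="0.004 0 0.02 0 0 0 0; 0 0 0 0 0 0 0; 0 0 0.02 0 0 0 0; 0 0 0 0 0 0 0; 0 0 0.015 0 0 0 0; 0 0 0 0 0 0 0; 0 0 0 0 0 0 0")

```text
time_s: 21.37
eef_pos: [0.5652, -0.0583, 0.0255]
eef_rot: [0.004, -0.006, 1.0, -0.001]
wrist_force: [-0.3, 1.1, 2.4]
opening: 0.001
```

```bash
python3 -c "
from h import *
look('s27',[.5642,-.0576,.023],3)"
```

```text
t 21.37 pos [ 0.5652 -0.0583  0.0255] F [-0.34  1.13  2.35] open 0.001
x [-1.    -0.013 -0.007] y [-0.013  1.    -0.003] z [ 0.007 -0.003 -1.   ]
shift units [0.0053 0.0035 0.0124]
Fmean [-0.37  0.24  2.98]
```

Request:
arm_command(motion="0 0 0.012 0 0 0 0; 0 0 0 0 0 0 0; 0 0 0 0 0 0 0")

```text
time_s: 21.77
eef_pos: [0.5654, -0.0583, 0.0234]
eef_rot: [0.004, -0.006, 1.0, -0.001]
wrist_force: [-1.2, -0.2, 3.1]
opening: -0.003
```

```bash
python3 -c "
from h import *
look('s28',[.5642,-.0576,.022],5)"
```

```text
t 21.77 pos [ 0.5654 -0.0583  0.0234] F [-1.21 -0.24  3.1 ] open -0.003
x [-1.    -0.013 -0.007] y [-0.013  1.    -0.003] z [ 0.007 -0.003 -1.   ]
shift units [0.0058 0.0036 0.0069]
Fmean [-0.3   0.47  3.  ]
```

Request:
arm_command(motion="0 0 0.009 0 0 0 0; 0 0 0 0 0 0 0; 0 0 0 0 0 0 0")

```text
time_s: 22.27
eef_pos: [0.5654, -0.0583, 0.0218]
eef_rot: [0.004, -0.006, 1.0, -0.001]
wrist_force: [-0.7, 0.5, 4.3]
opening: 0.002
```

```bash
python3 -c "
from h import *
look('s29',[.5642,-.0576,.022],4)"
```

```text
t 22.27 pos [ 0.5654 -0.0583  0.0218] F [-0.74  0.52  4.26] open 0.002
x [-1.    -0.013 -0.007] y [-0.013  1.    -0.003] z [ 0.008 -0.003 -1.   ]
shift units [ 0.006   0.0036 -0.0013]
Fmean [-0.77  0.49  2.92]
```

Key 3 has been pushed in about 12.5 mm, practically at its stop. Letting go now, lifting straight up and clear.

Request:
arm_command(motion="0 0 -0.06 0 0 0 0; 0 0 -0.08 0 0 0 0; 0 0 -0.1 0 0 0 0; 0 0 -0.1 0 0 0 0; 0 0 -0.1 0 0 0 0; 0 0 0 0 0 0 0; 0 0 0 0 0 0 0; 0 0 0 0 0 0 0")

```text
time_s: 23.13
eef_pos: [0.5637, -0.0581, 0.115]
eef_rot: [0.003, -0.006, 1.0, -0.001]
wrist_force: [0.8, 0.9, 0.3]
opening: 0.002
```

```bash
python3 -c "
from h import *
look('s30',None,2)
c=camera('scene'); cv2.imwrite('pics/scene_end.png',c['img'][:,:,::-1])"
```

```text
t 23.13 pos [ 0.5637 -0.0581  0.115 ] F [0.75 0.86 0.26] open 0.002
x [-1.    -0.013 -0.006] y [-0.013  1.    -0.003] z [ 0.006 -0.003 -1.   ]
Fmean [-0.11 -0.1  -0.35]
```

View pics/s30.png

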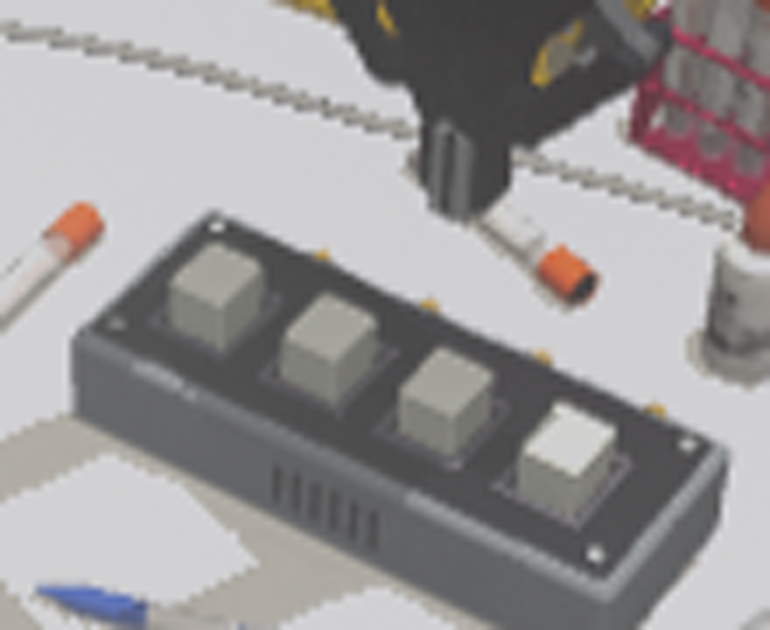

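View pics/scene_end.png

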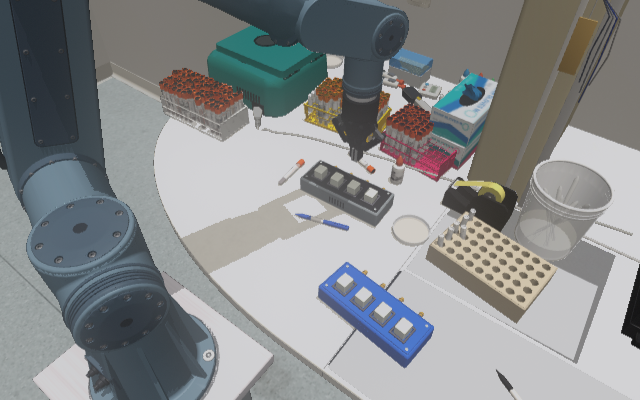

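Key 3's cap, at crop (445,370), is now level with the other three. The tubes, pen, dish and bottle are at the same pixels as at the start. I'm handing in.

```bash
python3 -c "
from bench import *
print(hand_in())"
```

```text
the job is handed in; nothing more can be done
None
```

I tapped the four keys of the grey unit from left to right, then pressed key 3, the latched one, about 12.5 mm of its 13 mm travel and let go. It sprang up level with the others. I handed in at about 23 s of the 48 s limit; no verdict was given.

- **Taps:** the mean upward wrist force at each key was about 1.6, 1.9, 2.1 and 1.3 N. Keys 1, 2 and 4 were pushed in by about 3 mm at most. Key 3 went in about 1 mm past its latched position and stayed latched.
- **Last checks:** the final scene picture shows all four caps level. The bottle, pen, dish and tubes look unmoved; I compared them by eye, not by measurement. The wrist force was back near zero.
- **What disagreed:** the visible fingertips were about 38 mm above the reported TCP along the tool axis. Heights were therefore set from the pictures and the contact force, so the depths above are estimates relative to first contact.
- **Extra press:** my first try at pressing key 3 drifted about 7 mm sideways and went to about 7 mm depth. I lifted, re-centred and pressed it again.

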